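Free and lift the clamp cap of a brake-disc stand

ROBOT

A 7-joint arm with a two-finger parallel gripper is mounted at the origin on the work surface. World frame = base frame: x ahead of the robot, y to its left, z up, the work surface at z = 0. Lengths are in mm, angles in rad, forces in N, time in s.
With the tool pointing down it reaches from about 425 to 875 mm from the base axis. Payload 4.7 kg.
Tool frame: the origin (TCP) lies midway between the tips of the shut fingers; the grasp point (between the pads) lies 19 mm behind it (ctrl.pinch_z is the distance from the TCP to the grasp point, in mm); z points along the fingers, x is the direction in which the jaws open and shut, and the axes are right-handed (so a half turn about z gives the same grasp; the last joint's range is limited). The gripper opens to 85 mm and grips with 20 to 120 N. Pads are 22 mm wide; open, the fingers measure 114 mm over their backs; the gripper's body (76 mm by 85 mm) begins 54 mm behind the grasp point. The pads swing forward as they close: fully open they stand 13 mm farther back than shut.
Start: joints at [1.122, 0.321, -0.07, 1.45, 0.023, 1.371, -0.057], TCP at [290.18, -581.653, 231.349] pointing down, gripper open.
Joint ranges: [-2.86, 2.86], [-0.3, 2.09], [-1.38, 1.24], [0.06, 2.45], [-1.56, 4.7], [0.09, 2.05], [-2.69, 2.69]. Speed limits (rad/s): [2.57, 2.57, 3.14, 3.14, 3.14, 3.14, 3.14].

INTERFACE

Orientations are given as a unit quaternion [w, x, y, z].
In Python, from bench import ctrl gives the robot as it stands.
- The arm moves only by the shell command python3 -m handwheel 'ROWS'. ROWS is a JSON object of lists of equal length, an entry for each row: "hand": the opening in per cent of the stroke, from 0 (shut) to 100 (fully open); "linear": the shift along the tool's x, y, z in cm, a list of three; "rot": the turn, a rotation vector about the tool's x, y, z in rad, a list of three. In form: {"hand": [hand, ...], "linear": [[dx, dy, dz], ...], "rot": [[rx, ry, rz], ...]}. A call has 1 to 5 rows; each row is the pose to reach, as a shift and turn from the pose commanded when the call began, along the tool's axes at that moment; what a row does not reach only later rows make up. A row lasts 1/8 s, in which the tool goes at most 62.5 mm and 10.7 degrees, less where a joint would pass 70% of its speed; a pose out of reach is approached as far as the arm can. A call with a gripper value outside its range is refused whole. The fingers move at their own pace and stop on an object; the grip force is fixed at half the most. Time passes only in rows, so rows that repeat a pose let the fingers close. It gives the time, the measured TCP pose, the force and the opening at its end, in the units of the state.
- ctrl.get_state(): the state, without advancing time (a new reading comes with each control period).
- ctrl.camera(name): name is "scene" or "top"; returns a dict with "img" (400x640x3 uint8, blue, green, red), "depth" (400x640 float32, mm along the optical axis (not along the pixel's ray), 0 where there is no reading), "fov_y" (degrees; the focal length in pixels is half the picture's height over the tangent of half this angle, whatever the lens; pixels are square), "cx", "cy" (the principal point, pixels), "D" ([k1, k2, p1, p2, k3] as OpenCV has them; the pictures are not rectified), "rvec" (rotation vector, rad) and "tvec" (3), from world to camera coordinates, as OpenCV has them. Camera axes: x right, y down, z forward; pixel columns grow to the right and rows downward; lengths in mm; the calibration is good to about 2 mm. A picture is of the moment at which its call begins.
- ctrl.sign_off(): hands the job in, once; it reports no verdict.
The state is a dict: "time": time; "q": joint angles; "joint_velocities": joint speeds; "joint_efforts": joint torques, N m; "position": TCP position; "ee_rot": TCP orientation; "contact_force": force on the tool from outside, world axes, zero at the start; "moment": the same for the moment, N m; "gripper_width": finger opening in mm.
Only numpy, scipy, OpenCV 4.12 (cv2) and the standard library are available. Lean on these libraries where they do the work, as an engineer would, in place of code of your own. Each camera call takes 0.05 s, during which the arm holds its last target.

TASK

Slide the forked transport lock away from the cap to its end stop, leave it there, then unscrew the bar-handled cap that clamps the brake disc and lift it off. Nobody knows whether its thread is right- or left-handed, so try it both ways to find out. Finish while still holding the cap steady and level in the gripper, at least 5 cm above its seat and clear of the stand and all other parts, which stay where they lie.

Things in the scene. Friction and masses are not known exactly. Their poses are not given: they have to be found in the camera images.
- stand: Fixed grey bench stand for brake discs; its place and yaw vary. Origin: on the table under the spindle axis, z up, y pointing from the spindle along the lock rail. Base plate 170 (x) x 460 (y) x 12 mm. Disc of diameter 240, top at height 60; its raised centre, diameter 130, tops out at height 80. Motor housing 120 x 110, top at height 130, centred at y = -195 mm. Nothing shows the thread hand.
- seat (a point): Fixed point on the stand: centre of the disc's raised centre, at height 80 mm, where the cap's underside sits at the start. The spindle axis passes through it vertically.
- cap: Loose aluminium clamp cap, 175 to 350 g, screwed on the spindle: round cup of diameter 80, 34 mm high, open below, with a straight bar grip across its top, 14 thick (own x) x 68 long (own y) x 32 high, at heights 34 to 66 above the origin. Origin: centre of its underside, z up. At the start it sits on its seat, axes parallel to the stand's, so the bar lies along the stand's y.
- cap_grip (a point): Point in the middle of the cap's bar, 52 mm above the cap's underside. The hidden thread is right-handed (off anticlockwise seen from above) or left-handed (off clockwise), drawn afresh each start. The wrong way it stops dead within about 3 degrees. The right way it turns easily, rises about 4 mm, can be lifted straight up from about 55 degrees on, and stops at about 85; before that it cannot be pulled off.
- lock (a joint): Transport lock on its rail: 0 = fully over the cap, growing as it slides away from the cap along the stand's +y; 0.060 m = against its end stop. Starts between 0 and 0.006. Friction about 3 N; stays where left. At the start its fork (two prongs, 6 mm thick, 12 high, tops at height 131) straddles the end of the cap's bar, so the cap cannot turn.
- lock_grip (a point): Point in the lock's upright black tab, moving with it, at height 146 mm. Tab: 14 thick (stand's x) x 22 (along the rail), from height 131 to 167. The steel carriage under it is 36 wide, top at height 131. The rail below: 32 wide, top at height 106, reaching from 48 to 190 mm from the spindle axis; column under its outer end.
- caliper: Bystander: aluminium brake caliper 60 x 150 x 56 mm, on the table beyond the stand. Origin: centre of its underside.
- pad: Bystander: brake pad 50 x 100 x 16 mm lying on the table past the outer end of the rail. Origin: centre of its underside.
- bearing: Bystander: steel bearing, diameter 62, 18 high. Origin: centre of its underside.
- wrench: Bystander: wrench 190 mm long lying on the table. Origin: its underside.
- race: Bystander: steel bearing ring, diameter 52, 14 high, lying loose on top of the motor housing. Origin: centre of its underside.
- spray: Bystander: upright metal can, diameter 66, 200 high, off to the robot's left. Origin: centre of its underside.
- carton: Bystander: cardboard box 130 x 100 x 60 mm, off to the robot's right. Origin: centre of its underside.
There are look-alikes about, which are no part of the job. Leave any red look-alike of the cap alone.

How it is judged:
By the outcome, as a careful person would: the job done as asked, in the order asked, and still so for the second after the job is handed in, while the arm keeps its last pose, push and grip.
It also fails if it takes over 45 s, if anything falls off the work surface, if the arm or the gripper's body presses on something with over 40 N, if the wrist force passes 120 N, or if a joint passes its speed limit or range.

## Working session

There is one attempt and no reset: what is moved stays moved. The work goes in short steps, Python scripts to look and compute and a shell command to move; the robot and the scene stay as the last step left them, time stands still between calls to the robot, and variables do not carry over. Pictures are saved under pics/ and viewed, and the job is handed in when it is done.

```bash
ls; mkdir -p pics
python3 - <<'E'
from bench import ctrl
import cv2,pickle
s=ctrl.get_state();print(s, ctrl.pinch_z)
for n in("scene","top"):
    c=ctrl.camera(n);cv2.imwrite(f"pics/{n}0.png",c["img"]);pickle.dump(c,open(f"{n}0.pkl","wb"))
    print({k:v for k,v in c.items() if k not in("img","depth")})
E
```

```text
pics
{'time': 0.0, 'q': array([ 1.12209839,  0.32177676, -0.07010005,  1.45166669,  0.02259973,
        1.37080923, -0.05694419]), 'joint_velocities': array([ 0.00091498, -0.00030156, -0.00066183, -0.00085079, -0.00115965,
        0.00101549, -0.00034985]), 'joint_efforts': array([ 3.84878904e-04, -4.93573701e+01, -3.81910885e-01, -3.14327574e+01,
        1.32743956e-02,  1.16471251e-02, -2.14187921e-06]), 'position': array([ 289.91894294, -581.16083244,  230.25782603]), 'ee_rot': array([-4.51869975e-04,  8.50427187e-01, -5.26091934e-01, -8.20161743e-04]), 'contact_force': array([ 0.16395879, -0.58886254,  0.48020084]), 'moment': array([-0.03252495, -0.03116193,  0.00358259]), 'gripper_width': 85.21661901043704} 18.700000000000003
{'fov_y': 48.105446649066785, 'cx': 313.0631688327883, 'cy': 207.7614535590463, 'D': array([-0.04005668,  0.        ,  0.        ,  0.        ,  0.        ]), 'rvec': array([ 2.08840401,  0.60905176, -0.33473218]), 'tvec': array([-471.93200285,  -84.98534198, 1550.22863342])}
{'fov_y': 55.72949432831071, 'cx': 321.9997387590517, 'cy': 204.36206930222795, 'D': array([0.00758789, 0.        , 0.        , 0.        , 0.        ]), 'rvec': array([ 2.20705561, -2.1457534 ,  0.07772019]), 'tvec': array([ -37.08015308,  558.32750539, 1240.41560919])}
```

View pics/scene0.png

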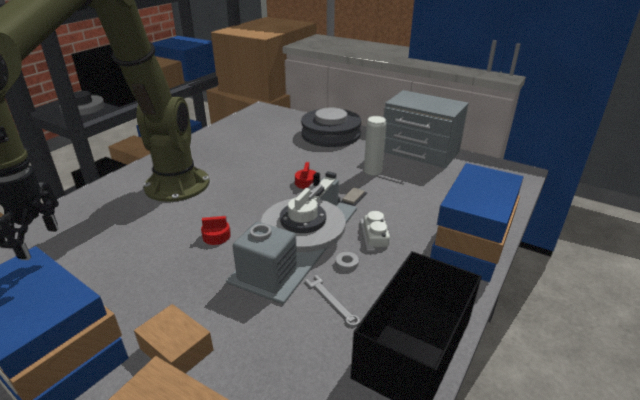

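View pics/top0.png

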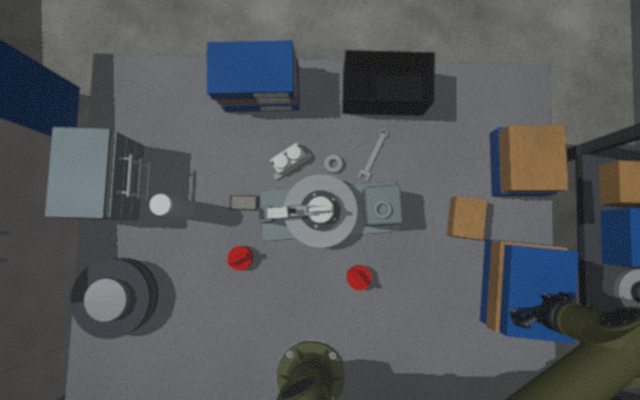

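The top view shows the cap near (319,209), the rail and lock to its left at about 265–305, and the housing at (383,208). Two red decoys sit at (240,258) and (359,277). Next I'll zoom in and measure.

```bash
cat > h.py <<'E'
import numpy as np,cv2,pickle
from bench import ctrl
def cam(n,tag):
    c=ctrl.camera(n);pickle.dump(c,open(f"{n}{tag}.pkl","wb"));return c
def K(c):
    f=200/np.tan(np.radians(c["fov_y"]/2));return np.array([[f,0,c["cx"]],[0,f,c["cy"]],[0,0,1]])
def ray(c,uv):
    p=cv2.undistortPoints(np.array(uv,float).reshape(-1,1,2),K(c),c["D"]).reshape(-1,2)
    R=cv2.Rodrigues(c["rvec"])[0];d=np.c_[p,np.ones(len(p))]@R
    return -R.T@c["tvec"],d
def plane(c,uv,z):
    o,d=ray(c,uv);return o+d*((z-o[2])/d[:,2])[:,None]
def proj(c,P):
    return cv2.projectPoints(np.array(P,float).reshape(-1,1,3),c["rvec"],c["tvec"],K(c),c["D"])[0].reshape(-1,2)
def cloud(c):
    v,u=np.mgrid[0:400,0:640];uv=np.c_[u.ravel(),v.ravel()].astype(float)
    o,d=ray(c,uv);z=c["depth"].ravel();P=o+d*z[:,None];P[z==0]=np.nan
    return P.reshape(400,640,3)
def crop(c,x0,y0,w,h,s,name):
    cv2.imwrite(name,cv2.resize(c["img"][y0:y0+h,x0:x0+w],None,fx=s,fy=s,interpolation=cv2.INTER_CUBIC))
E
python3 - <<'E'
from h import *
t=pickle.load(open("top0.pkl","rb"));s=pickle.load(open("scene0.pkl","rb"))
crop(t,220,150,200,120,4,"pics/topz.png");crop(s,220,150,160,120,5,"pics/scz.png")
print(plane(t,[(320,209),(383,209),(270,213)],[130]*3) if 0 else plane(t,[(320,209),(383,209),(270,213)],130))
for c in(t,s):
    P=cloud(c);Z=P[...,2];inb=(P[...,0]>350)&(P[...,0]<750)&(P[...,1]>-350)&(P[...,1]<350)
    for a,b in((55,65),(75,85),(125,135),(141,150),(160,175)):
        m=inb&(Z>a)&(Z<b);print(a,b,m.sum(),np.nanmedian(P[m],0))
    np.save("m.npy",Z)
    # housing
    m=inb&(Z>122)&(Z<138); 
    n,l,st,ce=cv2.connectedComponentsWithStats(m.astype(np.uint8))
    for i in range(1,n):
        if st[i,4]>30:
            q=P[l==i];print(st[i],q.mean(0),cv2.minAreaRect(q[:,:2].astype(np.float32)))
E
```

```text
[[ 536.1904335   -16.68501022  130.        ]
 [ 541.55605897 -208.42732103  130.        ]
 [ 519.71345146  135.34890815  130.        ]]
55 65 2754 [539.14309864 -17.35144645  58.59941826]
75 85 657 [531.3206478  -26.7668357   78.56673961]
125 135 1238 [ 549.17923237 -202.50418041  128.25068179]
141 150 161 [537.16154984 -35.03642227 143.72041614]
160 175 35 [528.46795137  68.86393007 163.9482691 ]
[ 365  185   38   40 1233] [ 556.2153429  -210.79519503  127.88311808] ((555.4080200195312, -210.8043212890625), (119.10159301757812, 109.34521484375), 5.70166540145874)
[289 205  26  11 165] [530.50737256  42.15275787 128.93021024] ((531.1411743164062, 40.04391860961914), (29.737489700317383, 75.09129333496094), 5.5979132652282715)
55 65 1935 [594.60133201 -33.9735668   58.58102129]
75 85 732 [566.62520588 -55.78305236  78.8140434 ]
125 135 1276 [ 564.04589723 -215.99294335  128.34143536]
141 150 191 [540.76994681 -51.39222175 143.27789608]
160 175 24 [531.01072572  64.54287867 163.77431228]
[295 182  28  26 204] [540.6104836   16.61115466 129.50942263] ((536.560546875, 10.873764038085938), (32.67768096923828, 127.84552001953125), 6.985547065734863)
[ 233  222   63   38 1153] [ 569.52930568 -222.43518352  128.14026881] ((557.7261352539062, -213.39407348632812), (122.00035858154297, 110.39745330810547), 6.143776893615723)
[253 227  16   8  95] [ 534.53451684 -196.27204335  130.85802364] ((534.4725952148438, -199.66378784179688), (34.329566955566406, 24.356836318969727), 68.89869689941406)
```

```bash
ls pics
```

```text
scene0.png
scz.png
top0.png
topz.png
```

View pics/topz.png

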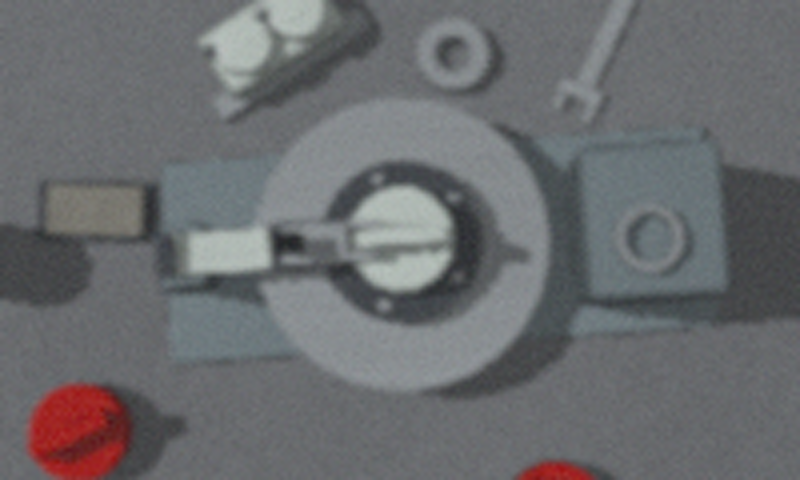

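View pics/scz.png

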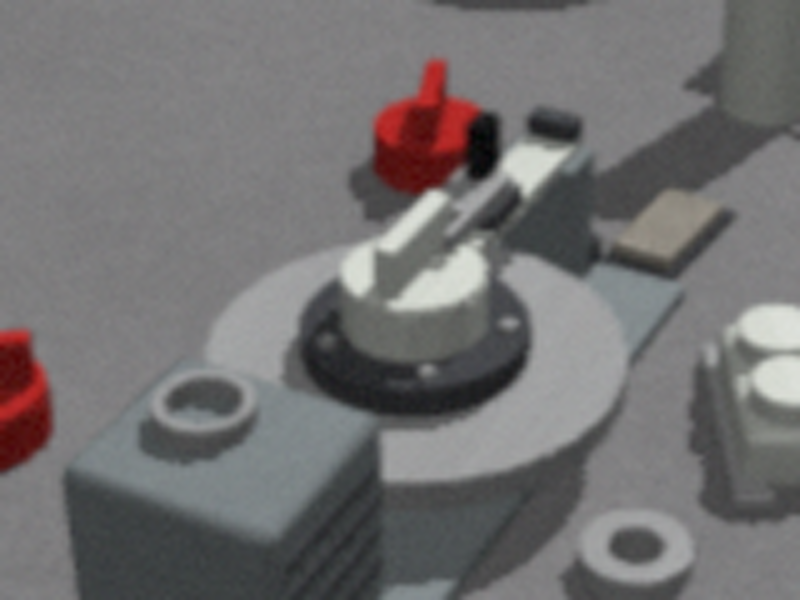

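Run:
```python
from h import *
from scipy.optimize import least_squares
for n in("top","scene"):
    c=pickle.load(open(n+"0.pkl","rb"));P=cloud(c);Z=P[...,2]
    inb=(P[...,0]>380)&(P[...,0]<700)&(P[...,1]>-160)&(P[...,1]<130)
    m=(inb&(Z>53)&(Z<65)).astype(np.uint8)
    # disc outline at z=60, keep edge points at radius near 120
    cs=max(cv2.findContours(m,0,1)[0],key=cv2.contourArea).reshape(-1,2)
    q=plane(c,cs,60)[:,:2]
    f=lambda p:np.hypot(*(q-p[:2]).T)-p[2]
    r=least_squares(f,[536,-17,120],loss="soft_l1",f_scale=1.5);print(n,"disc",r.x)
    m=(inb&(Z>138)&(Z<152)).astype(np.uint8);k,l,st,ce=cv2.connectedComponentsWithStats(m)
    for i in range(1,k):
        if st[i,4]>20: q=P[l==i];print("bar",st[i],q.mean(0),cv2.minAreaRect(q[:,:2].astype(np.float32)))
    m=(inb&(Z>157)&(Z<175)).astype(np.uint8);k,l,st,ce=cv2.connectedComponentsWithStats(m)
    for i in range(1,k):
        if st[i,4]>5: q=P[l==i];print("tab",st[i],q.mean(0),cv2.minAreaRect(q[:,:2].astype(np.float32)))
    print(proj(c,[[536,-17,146],[528,68,167],[528,68,146]]))
# TCP in world vs image
```

```text
top disc [536.11669492 -17.61947506 116.28394508]
bar [308 206  23   6 108] [536.5395265  -14.58533868 144.20313464] ((536.5100708007812, -14.030620574951172), (14.312626838684082, 66.8862533569336), 5.671479225158691)
tab [287 208   8   5  37] [528.35432964  69.74663784 163.80368113] ((528.5634155273438, 69.96316528320312), (12.085492134094238, 20.849666595458984), 1.761663794517517)
[[320.035936   208.70622439]
 [291.08457842 210.11984233]
 [291.70456516 210.57151154]]
scene disc [548.91961576  -3.41717522 100.44239755]
bar [313 178   7   6  27] [532.66882672  60.41388423 144.91761093] ((534.0989990234375, 60.126197814941406), (18.469707489013672, 10.816883087158203), 46.04438400268555)
bar [295 188  16  14  91] [541.04933045 -20.71498757 143.43374013] ((539.5311889648438, -19.47840118408203), (14.38516902923584, 68.98429870605469), 5.839925765991211)
tab [313 172   7   6  30] [531.63804906  64.61934619 162.60289407] ((530.4400024414062, 67.4163818359375), (12.003341674804688, 23.082529067993164), 6.3042073249816895)
[[301.67062145 192.67324195]
 [315.95297402 172.2042398 ]
 [315.96952739 178.65990638]]
```

```bash
cat > go.py <<'E'
import sys
from h import *
from scipy.spatial.transform import Rotation as Ro
# usage go.py sx sy tcpz yawdeg   (sx,sy stand coords mm; yaw of tool x relative to stand x)
S=np.array([536.5,-16.5]);A=5.75
def need(sx,sy,z,yaw):
    a=np.radians(A);p=S+sx*np.array([np.cos(a),np.sin(a)])+sy*np.array([-np.sin(a),np.cos(a)])
    s=ctrl.get_state();R=Ro.from_quat(np.roll(s["ee_rot"],-1))
    d=R.inv().apply(np.r_[p,z]-s["position"])
    Rd=Ro.from_euler("z",A+yaw,degrees=True)*Ro.from_euler("x",180,degrees=True)
    e=s["position"][:2]-S;M=np.array([[np.cos(a),np.sin(a)],[-np.sin(a),np.cos(a)]])
    print("target",p.round(1),"linear cm",(d/10).round(2),"rot",(R.inv()*Rd).as_rotvec().round(3))
    print("stand xy now",(M@e).round(1),"z",s["position"][2].round(1),"F stand",(M@s["contact_force"][:2]).round(1),s["contact_force"][2].round(1),"Mz",s["moment"].round(2),"w",round(s["gripper_width"],1),"t",round(s["time"],2),"q",s["q"].round(2))
need(*map(float,sys.argv[1:5]))
E
python3 go.py 0 86 260 0
python3 -m handwheel '{"hand":[100],"linear":[[0,0,-3]],"rot":[[0,0,0]]}'; python3 go.py 0 86 260 0
```

```text
target [527.9  69.1] linear cm [-47.57 -50.32  -2.89] rot [-1.000e-03  2.000e-03 -1.208e+00]
stand xy now [-301.9 -537.2] z 230.3 F stand [0.5 0.2] 0.1 Mz [ 0.03 -0.    0.01] w 85.2 t 0.1 q [ 1.12  0.32 -0.07  1.45  0.02  1.37 -0.06]
time: 0.22
position: [289.2, -580.0, 258.0]
ee_rot: [-0.002, 0.85, -0.526, -0.003]
contact_force: [0.2, -0.0, 0.8]
gripper_width: 85.2
target [527.9  69.1] linear cm [-47.42 -50.33   0.12] rot [-0.004  0.006 -1.208]
stand xy now [-302.5 -535.9] z 258.0 F stand [ 0.2 -0. ] 0.8 Mz [-0.02  0.02 -0.05] w 85.2 t 0.23 q [ 1.12  0.31 -0.07  1.41  0.02  1.43 -0.06]
```

```bash
python3 -m handwheel '{"hand":[100,100,100,100,100],"linear":[[-4,-4.2,0],[-8,-8.5,0],[-12.2,-12.9,0],[-16.4,-17.3,0],[-20.6,-21.7,0]],"rot":[[0,0,-0.1],[0,0,-0.2],[0,0,-0.35],[0,0,-0.5],[0,0,-0.65]]}'; python3 go.py 0 86 260 0
```

```text
time: 0.85
position: [392.6, -298.4, 261.0]
ee_rot: [0.0, 0.974, -0.225, -0.0]
contact_force: [1.4, -0.1, 0.9]
gripper_width: 85.5
target [527.9  69.1] linear cm [ -3.92 -38.96   0.09] rot [ 0.     0.    -0.553]
stand xy now [-171.4 -266. ] z 261.0 F stand [ 1.4 -0.2] 0.9 Mz [-0.01 -0.08 -0.01] w 85.5 t 0.85 q [ 0.91 -0.01 -0.31  1.77 -0.    1.38  0.15]
```

```bash
python3 -m handwheel '{"hand":[100,100,100,100,100],"linear":[[-0.5,-6,0],[-1.2,-12,0],[-1.8,-18,0],[-2.4,-24,0],[-3,-30,0]],"rot":[[0,0,-0.12],[0,0,-0.24],[0,0,-0.36],[0,0,-0.48],[0,0,-0.553]]}'; python3 go.py 0 86 260 0
```

```text
time: 1.48
position: [498.3, -16.3, 261.2]
ee_rot: [0.0, 0.999, 0.049, 0.0]
contact_force: [0.5, -0.1, -0.5]
gripper_width: 85.9
target [527.9  69.1] linear cm [ 3.78 -8.21  0.11] rot [ 0.001 -0.    -0.003]
stand xy now [-38.   4.] z 261.2 F stand [ 0.5 -0.1] -0.5 Mz [-0.05 -0.03 -0.  ] w 85.9 t 1.48 q [ 0.61  0.01 -0.63  1.75  0.01  1.38  0.08]
```

```bash
python3 -m handwheel '{"hand":[100,100,100],"linear":[[1.9,-4.1,0],[3.8,-8.2,0.5],[3.8,-8.2,4]],"rot":[[0,0,0],[0,0,0],[0,0,0]]}'; python3 go.py 0 86 220 0
python3 - <<'E'
from h import *
t=cam("top",1);s=cam("scene",1)
crop(t,230,150,180,120,4,"pics/topz1.png");crop(s,240,110,160,120,5,"pics/scz1.png")
E
```

```text
time: 1.85
position: [529.8, 72.5, 222.7]
ee_rot: [-0.001, 0.999, 0.051, 0.002]
contact_force: [0.6, -1.4, -1.0]
gripper_width: 85.5
target [527.9  69.1] linear cm [-0.23  0.32  0.27] rot [-0.002 -0.005  0.002]
stand xy now [ 2.3 89.2] z 222.7 F stand [ 0.5 -1.5] -1.0 Mz [-0.08  0.02 -0.  ] w 85.5 t 1.85 q [ 0.49  0.13 -0.72  1.73  0.08  1.31 -0.15]
```

View pics/topz1.png

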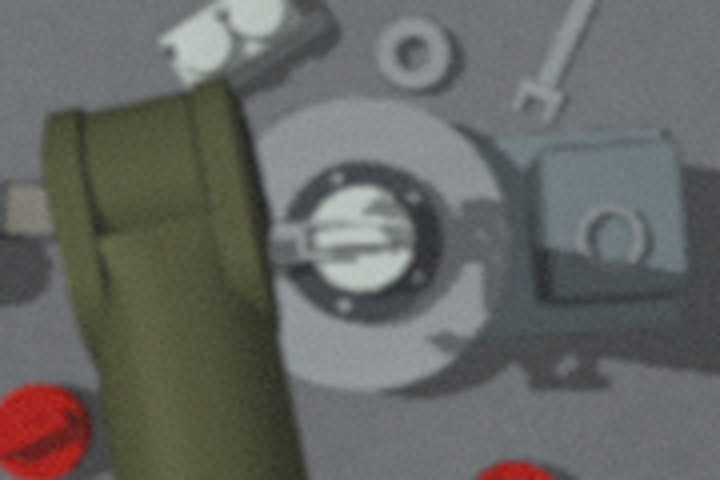

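View pics/scz1.png

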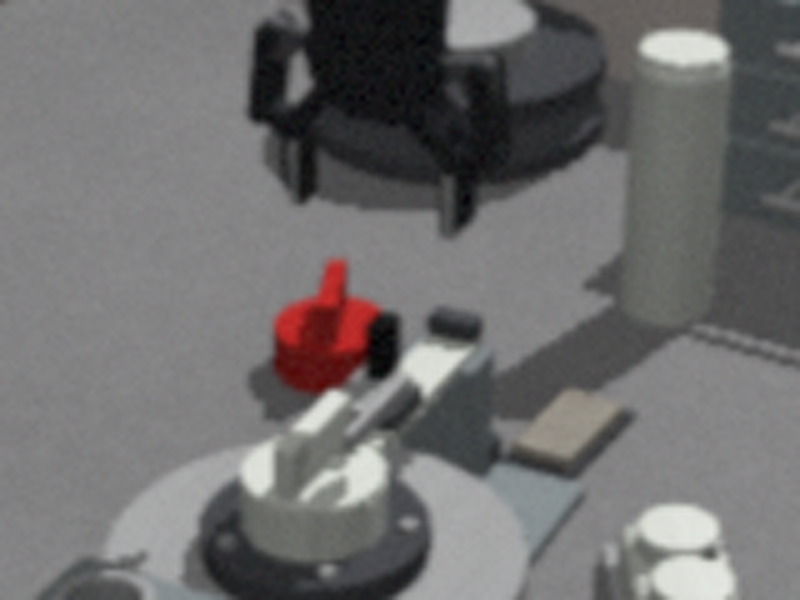

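The scene view shows the gripper straddling above the black tab (scene pixel about 316,178), and everything is clear for the descent.

```bash
python3 -m handwheel '{"hand":[100,100,100],"linear":[[-0.2,0.3,4],[-0.2,0.3,8.5],[-0.2,0.3,8.5]],"rot":[[0,0,0],[0,0,0],[0,0,0]]}'; python3 go.py 0 86 137 0
python3 - <<'E'
from h import *
s=cam("scene",2);crop(s,260,120,120,100,6,"pics/scz2.png")
E
```

```text
time: 2.33
position: [524.0, 62.5, 134.1]
ee_rot: [0.0, 0.999, 0.047, -0.003]
contact_force: [-0.1, 0.4, -0.2]
gripper_width: 85.5
target [527.9  69.1] linear cm [ 0.44 -0.61 -0.29] rot [-0.     0.007 -0.007]
stand xy now [-4.5 79.9] z 134.1 F stand [-0.1  0.4] -0.2 Mz [ 0.04 -0.08  0.01] w 85.5 t 2.33 q [ 0.48  0.2  -0.71  1.85  0.14  1.15 -0.19]
```

View pics/scz2.png

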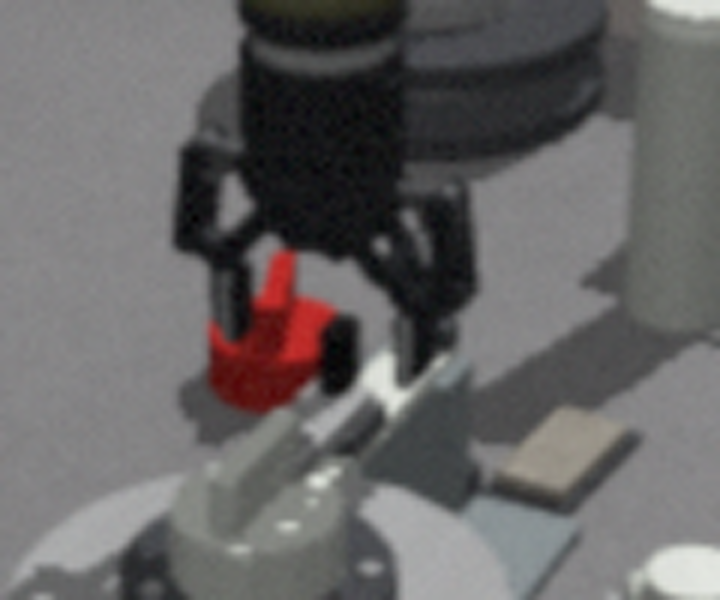

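```bash
python3 -m handwheel '{"hand":[100,100,100],"linear":[[0.4,-0.6,-0.3],[0.4,-0.6,-0.3],[0.4,-0.6,-0.3]],"rot":[[0,0.007,-0.007],[0,0.007,-0.007],[0,0.007,-0.007]]}'; python3 go.py 0 86 137 0
python3 - <<'E'
from h import *
s=cam("scene",3);crop(s,260,120,120,100,6,"pics/scz3.png")
E
```

```text
time: 2.75
position: [530.6, 70.5, 140.5]
ee_rot: [0.0, 0.999, 0.051, 0.004]
contact_force: [-0.0, -1.1, -1.2]
gripper_width: 85.4
target [527.9  69.1] linear cm [-0.29  0.11  0.35] rot [ 0.001 -0.009  0.002]
stand xy now [ 2.9 87.2] z 140.5 F stand [-0.1 -1.1] -1.2 Mz [0.05 0.02 0.01] w 85.4 t 2.75 q [ 0.47  0.2  -0.71  1.84  0.14  1.15 -0.19]
```

View pics/scz3.png

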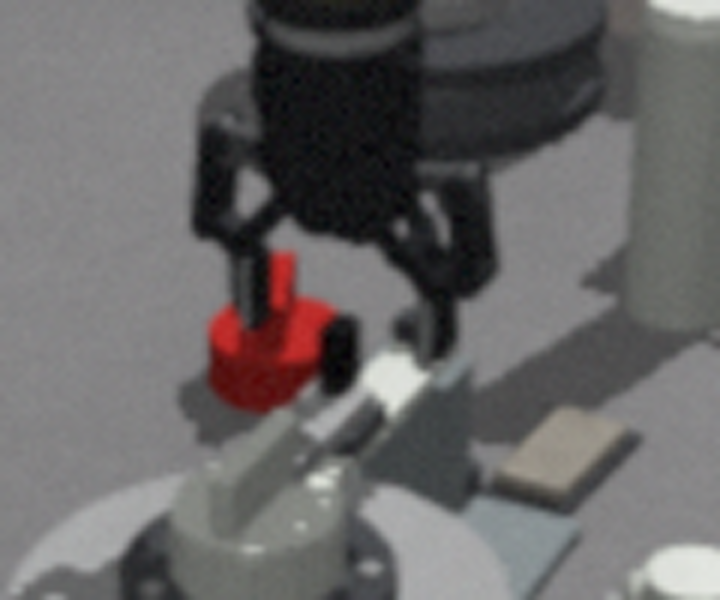

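```bash
for i in 1 2 ; do python3 -m handwheel '{"hand":[100,100],"linear":[[0,0,0],[0,0,0]],"rot":[[0,0,0],[0,0,0]]}' >/dev/null; python3 go.py 0 86 137 0;done
```

```text
target [527.9  69.1] linear cm [-0.21  0.09  0.22] rot [ 0.    -0.007  0.002]
stand xy now [ 2.  86.9] z 139.3 F stand [ 0.1 -0.1] -0.9 Mz [0.   0.01 0.04] w 85.3 t 3.05 q [ 0.47  0.2  -0.71  1.84  0.14  1.15 -0.19]
target [527.9  69.1] linear cm [-0.21  0.1   0.22] rot [ 0.    -0.007  0.002]
stand xy now [ 2.1 87. ] z 139.2 F stand [0.1 0.3] 0.2 Mz [-0.    0.05 -0.03] w 85.3 t 3.3 q [ 0.47  0.2  -0.71  1.84  0.14  1.15 -0.19]
```

```bash
python3 -m handwheel '{"hand":[100,100,0,0,0],"linear":[[-0.2,0.1,0.2],[-0.2,0.1,0.2],[-0.2,0.1,0.2],[-0.2,0.1,0.2],[-0.2,0.1,0.2]],"rot":[[0,-0.007,0],[0,-0.007,0],[0,-0.007,0],[0,-0.007,0],[0,-0.007,0]]}'; python3 go.py 0 86 137 0;  python3 -m handwheel '{"hand":[0,0,0],"linear":[[0,0,0],[0,0,0],[0,0,0]],"rot":[[0,0,0],[0,0,0],[0,0,0]]}' ; python3 go.py 0 86 137 0
```

```text
time: 3.92
position: [528.0, 69.1, 137.3]
ee_rot: [0.0, 0.999, 0.051, 0.0]
contact_force: [0.5, -0.2, -0.0]
gripper_width: 32.4
target [527.9  69.1] linear cm [-0.02  0.    0.03] rot [ 0.    -0.     0.002]
stand xy now [ 0.2 86. ] z 137.3 F stand [ 0.5 -0.2] -0.0 Mz [0.03 0.03 0.03] w 32.4 t 3.92 q [ 0.47  0.2  -0.71  1.84  0.14  1.15 -0.19]
time: 4.3
position: [529.7, 69.3, 137.7]
ee_rot: [-0.0, 0.999, 0.051, 0.002]
contact_force: [6.6, 1.0, -2.9]
gripper_width: 13.2
target [527.9  69.1] linear cm [-0.18  0.01  0.07] rot [-0.    -0.004  0.001]
stand xy now [ 1.8 86.1] z 137.7 F stand [6.7 0.4] -2.9 Mz [ 0.06 -0.79 -0.07] w 13.2 t 4.3 q [ 0.47  0.2  -0.71  1.84  0.15  1.15 -0.19]
```

The tab is gripped at 13.2 mm. It pulls the tool about +2 mm in stand x, so the stand sits roughly 2 mm farther that way than I measured. Now the slide.

```bash
python3 -m handwheel '{"hand":[0,0,0,0,0],"linear":[[0.2,-1,0],[0.2,-2,0],[0.2,-3,0],[0.2,-4,0],[0.2,-5,0]],"rot":[[0,0,0],[0,0,0],[0,0,0],[0,0,0],[0,0,0]]}'; python3 go.py 0 146 137 0;  python3 -m handwheel '{"hand":[0,0],"linear":[[0,0,0],[0,0,0]],"rot":[[0,0,0],[0,0,0]]}' ; python3 go.py 0 146 137 0
```

```text
time: 4.92
position: [524.7, 119.6, 137.6]
ee_rot: [0.0, 0.999, 0.051, -0.0]
contact_force: [-0.6, -3.0, 4.8]
gripper_width: 13.4
target [521.9 128.8] linear cm [-0.19 -0.94  0.06] rot [0.001 0.    0.002]
stand xy now [  1.9 136.6] z 137.6 F stand [-0.9 -3. ] 4.8 Mz [-0.71  0.39 -0.11] w 13.4 t 4.92 q [ 0.39  0.22 -0.74  1.83  0.16  1.16 -0.3 ]
time: 5.18
position: [524.6, 121.3, 137.6]
ee_rot: [-0.001, 0.999, 0.052, 0.0]
contact_force: [-1.9, 3.7, 5.1]
gripper_width: 13.2
target [521.9 128.8] linear cm [-0.19 -0.77  0.06] rot [-0.002 -0.     0.003]
stand xy now [  1.9 138.3] z 137.6 F stand [-1.5  3.9] 5.1 Mz [ 0.38  0.56 -0.23] w 13.2 t 5.17 q [ 0.39  0.22 -0.74  1.83  0.16  1.16 -0.3 ]
```

```bash
for i in 1; do python3 -m handwheel '{"hand":[0,0,0,0],"linear":[[0,-0.2,0],[0,-0.4,0],[0,-0.6,0],[0,-0.6,0]],"rot":[[0,0,0],[0,0,0],[0,0,0],[0,0,0]]}' >/dev/null; python3 go.py 0 146 137 0;done; python3 -m handwheel '{"hand":[0,0,0],"linear":[[0,-0.2,0],[0,-0.4,0],[0,-0.4,0]],"rot":[[0,0,0],[0,0,0],[0,0,0]]}' >/dev/null; python3 go.py 0 146 137 0
```

```text
target [521.9 128.8] linear cm [-0.19 -0.49  0.06] rot [0.001 0.    0.001]
stand xy now [  1.9 141.1] z 137.6 F stand [-2.3 -1.6] 6.7 Mz [-0.49  0.57 -0.1 ] w 13.0 t 5.67 q [ 0.39  0.22 -0.74  1.82  0.17  1.16 -0.31]
target [521.9 128.8] linear cm [-0.2  -0.09  0.06] rot [0.001 0.    0.001]
stand xy now [  2.  145.1] z 137.6 F stand [-2.3 -1.9] 6.8 Mz [-0.41  0.6  -0.1 ] w 12.8 t 6.05 q [ 0.38  0.23 -0.75  1.82  0.17  1.16 -0.32]
```

```bash
for i in 1; do python3 -m handwheel '{"hand":[0,0,0],"linear":[[0,-0.15,0],[0,-0.3,0],[0,-0.3,0]],"rot":[[0,0,0],[0,0,0],[0,0,0]]}' >/dev/null; python3 go.py 0 146 137 0;done; python3 -m handwheel '{"hand":[0,0,0],"linear":[[0,-0.15,0],[0,-0.3,0],[0,-0.3,0]],"rot":[[0,0,0],[0,0,0],[0,0,0]]}' >/dev/null; python3 go.py 0 146 137 0
python3 - <<'E'
from h import *
s=cam("scene",4);crop(s,260,120,120,100,6,"pics/scz4.png")
E
```

```text
target [521.9 128.8] linear cm [-0.19 -0.01  0.06] rot [ 0.004  0.001 -0.   ]
stand xy now [  1.9 145.9] z 137.6 F stand [-4.2 -6.6] 8.7 Mz [-1.16  0.64 -0.04] w 13.0 t 6.42 q [ 0.38  0.23 -0.75  1.82  0.17  1.16 -0.33]
target [521.9 128.8] linear cm [-0.19 -0.01  0.06] rot [ 0.008  0.002 -0.002]
stand xy now [  1.9 145.9] z 137.6 F stand [ -4.5 -11.2] 9.9 Mz [-2.09  0.69  0.14] w 13.1 t 6.8 q [ 0.37  0.23 -0.75  1.82  0.18  1.16 -0.33]
```

View pics/scz4.png

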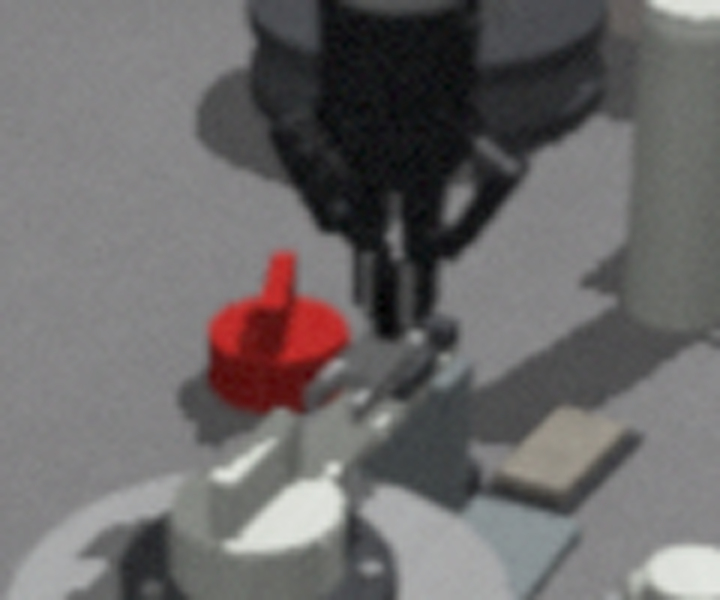

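The lock stopped at 145.9 with force climbing, about 60 mm of travel, so it is at its end stop. In the picture the carriage rests against the stop block near crop pixel (440,335). Now I'll release and rise.

```bash
sed -i 's/536.5,-16.5/538.4,-16.4/' go.py; python3 -m handwheel '{"hand":[100,100,100,100,100],"linear":[[0,0.4,0],[0,0.4,0],[0,0.4,0],[0,0.4,-3],[0,0.4,-8]],"rot":[[0,0,0],[0,0,0],[0,0,0],[0,0,0],[0,0,0]]}'; python3 -m handwheel '{"hand":[100,100],"linear":[[0,0,0],[0,0,0]],"rot":[[0,0,0],[0,0,0]]}' ;python3 go.py 0 0 220 0
python3 - <<'E'
from h import *
s=cam("scene",5);crop(s,260,120,120,100,6,"pics/scz5.png")
E
```

```text
time: 7.48
position: [522.2, 131.2, 216.3]
ee_rot: [-0.0, 0.999, 0.052, -0.002]
contact_force: [1.3, 0.0, 1.0]
gripper_width: 85.3
time: 7.72
position: [523.4, 131.3, 216.8]
ee_rot: [0.0, 0.999, 0.051, -0.0]
contact_force: [-0.4, -0.2, -0.5]
gripper_width: 85.5
target [538.4 -16.4] linear cm [-0.02 14.85 -0.32] rot [0.    0.    0.002]
stand xy now [ -0.2 148.5] z 216.8 F stand [-0.4 -0.2] -0.5 Mz [-0.04 -0.06 -0.05] w 85.5 t 7.72 q [ 0.4   0.15 -0.76  1.72  0.11  1.31 -0.28]
```

View pics/scz5.png

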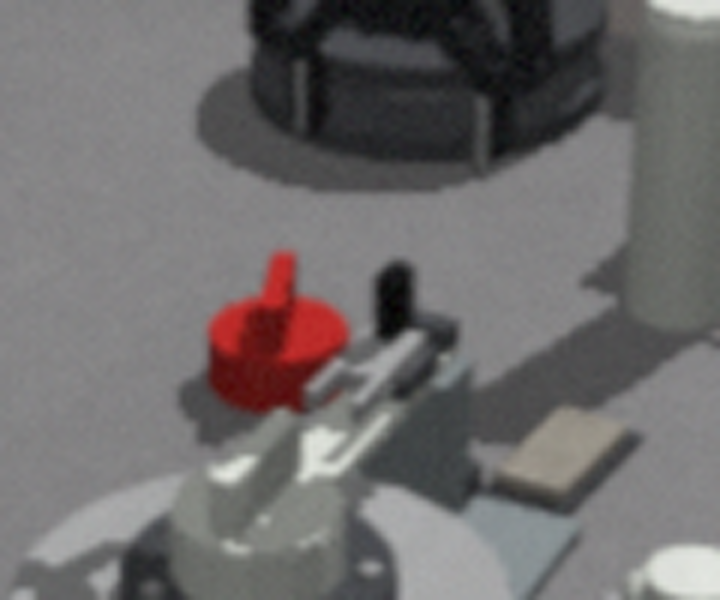

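The lock stayed at the stop and its fork is well clear of the bar. Now I'll move over the cap.

```bash
python3 -m handwheel '{"hand":[100,100,100,100,100],"linear":[[0,5,0],[0,10,0],[0,14.8,0],[0,14.8,0],[0,14.8,0]],"rot":[[0,0,0],[0,0,0],[0,0,0],[0,0,0],[0,0,0]]}'; python3 go.py 0 0 119 0
python3 - <<'E'
from h import *
s=cam("scene",6);crop(s,240,120,120,100,6,"pics/scz6.png")
E
```

```text
time: 8.4
position: [538.0, -15.6, 216.1]
ee_rot: [-0.001, 0.999, 0.051, -0.001]
contact_force: [0.6, -0.4, -0.3]
gripper_width: 85.5
target [538.4 -16.4] linear cm [0.05 0.1  9.71] rot [-0.001  0.002  0.002]
stand xy now [-0.3  0.9] z 216.1 F stand [ 0.5 -0.4] -0.3 Mz [ 0.08  0.02 -0.  ] w 85.5 t 8.4 q [ 0.58  0.14 -0.65  1.73  0.09  1.3   0.01]
```

View pics/scz6.png

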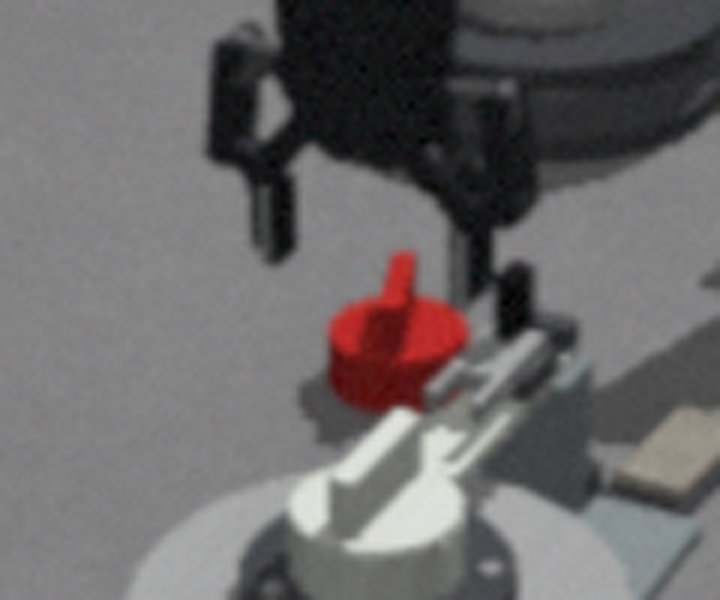

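```bash
python3 -m handwheel '{"hand":[100,100,100,100,100],"linear":[[0,0.1,4.5],[0,0.1,8.5],[0,0.1,9.7],[0,0.1,9.7],[0,0.1,9.7]],"rot":[[0,0,0],[0,0,0],[0,0,0],[0,0,0],[0,0,0]]}'; python3 -m handwheel '{"hand":[100],"linear":[[0,0,0]],"rot":[[0,0,0]]}'; python3 go.py 0 0 118 0
python3 - <<'E'
from h import *
s=cam("scene",7);crop(s,240,120,120,100,6,"pics/scz7.png")
E
```

```text
time: 9.07
position: [540.1, -16.8, 122.0]
ee_rot: [0.0, 0.999, 0.051, 0.001]
contact_force: [0.3, 0.3, -0.3]
gripper_width: 85.6
time: 9.2
position: [539.9, -17.1, 121.8]
ee_rot: [0.0, 0.999, 0.051, 0.001]
contact_force: [-0.0, 1.1, -0.4]
gripper_width: 85.4
target [538.4 -16.4] linear cm [-0.14 -0.09  0.38] rot [ 0.001 -0.003  0.002]
stand xy now [ 1.4 -0.9] z 121.8 F stand [0.1 1.1] -0.4 Mz [ 0.    0.   -0.01] w 85.4 t 9.2 q [ 0.56  0.22 -0.64  1.84  0.15  1.12 -0.03]
```

View pics/scz7.png

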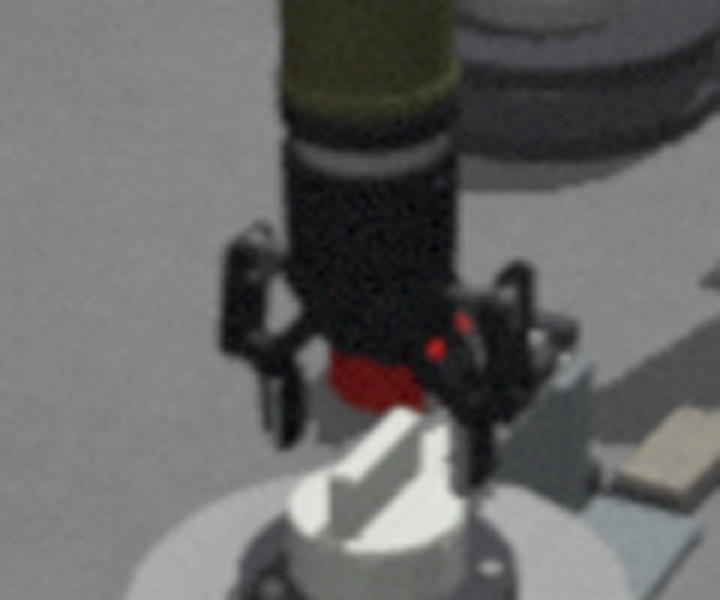

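```bash
python3 -m handwheel '{"hand":[100,100,0,0,0],"linear":[[-0.1,-0.1,0.4],[-0.1,-0.1,0.4],[-0.1,-0.1,0.4],[-0.1,-0.1,0.4],[-0.1,-0.1,0.4]],"rot":[[0,0,0],[0,0,0],[0,0,0],[0,0,0],[0,0,0]]}'; python3 -m handwheel '{"hand":[0,0,0,0],"linear":[[0,0,0],[0,0,0],[0,0,0],[0,0,0]],"rot":[[0,0,0],[0,0,0],[0,0,0],[0,0,0]]}'; python3 go.py 0 0 118 0
python3 - <<'E'
from h import *
s=cam("scene",8);crop(s,240,120,120,100,6,"pics/scz8.png")
E
```

```text
time: 9.88
position: [537.8, -16.3, 116.3]
ee_rot: [0.0, 0.999, 0.051, -0.0]
contact_force: [-0.4, -0.3, -0.0]
gripper_width: 32.2
time: 10.38
position: [538.1, -16.3, 116.5]
ee_rot: [0.0, 0.999, 0.051, 0.0]
contact_force: [1.4, -0.7, -0.6]
gripper_width: 12.9
target [538.4 -16.4] linear cm [ 0.03  0.01 -0.15] rot [ 0.    -0.001  0.002]
stand xy now [-0.3  0.1] z 116.5 F stand [ 1.3 -0.8] -0.6 Mz [ 0.03 -0.31  0.02] w 12.9 t 10.38 q [ 0.56  0.23 -0.64  1.85  0.15  1.11 -0.04]
```

View pics/scz8.png

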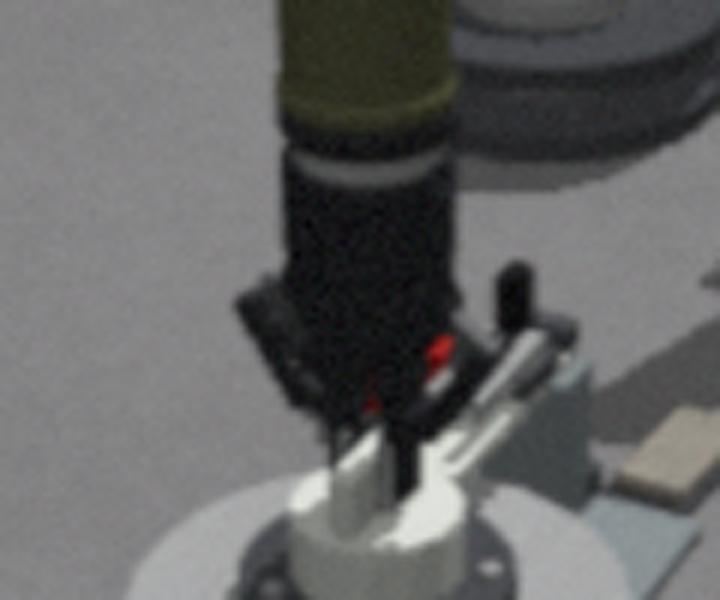

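The bar is gripped at 12.9 mm with little force. First I'll try anticlockwise, which is negative tool rz.

```bash
python3 -m handwheel '{"hand":[0,0,0,0],"linear":[[0,0,0],[0,0,0],[0,0,0],[0,0,0]],"rot":[[0,0,-0.04],[0,0,-0.08],[0,0,-0.12],[0,0,-0.12]]}'; python3 go.py 0 0 118 0
```

```text
time: 10.92
position: [538.1, -16.3, 116.5]
ee_rot: [-0.001, 0.994, 0.107, 0.0]
contact_force: [1.5, 2.4, 1.1]
gripper_width: 13.4
target [538.4 -16.4] linear cm [ 0.03  0.02 -0.15] rot [-0.002 -0.001  0.115]
stand xy now [-0.3  0.1] z 116.5 F stand [1.7 2.3] 1.1 Mz [ 0.33 -0.32 -2.61] w 13.4 t 10.93 q [ 0.57  0.23 -0.66  1.85  0.15  1.11  0.07]
```

There is a −2.6 N·m reaction and the opening grew to 13.4, so anticlockwise looks blocked, with the pads twisting on the bar. Now I'll go back and try the other way.

```bash
python3 -m handwheel '{"hand":[0,0,0],"linear":[[0,0,0],[0,0,0],[0,0,0]],"rot":[[0,0,0.06],[0,0,0.12],[0,0,0.12]]}'; python3 go.py 0 0 118 0; python3 -m handwheel '{"hand":[0,0,0,0],"linear":[[0,0,0],[0,0,0],[0,0,0],[0,0,0]],"rot":[[0,0,0.05],[0,0,0.1],[0,0,0.15],[0,0,0.15]]}'; python3 go.py 0 0 118 0
```

```text
time: 11.3
position: [538.0, -16.4, 116.4]
ee_rot: [0.001, 0.999, 0.052, 0.0]
contact_force: [1.5, -1.1, 1.6]
gripper_width: 12.9
target [538.4 -16.4] linear cm [ 0.04  0.01 -0.16] rot [ 0.001 -0.     0.004]
stand xy now [-0.4  0. ] z 116.4 F stand [ 1.4 -1.3] 1.6 Mz [-0.02 -0.35 -0.02] w 12.9 t 11.3 q [ 0.56  0.23 -0.64  1.85  0.15  1.11 -0.04]
time: 11.8
position: [538.2, -16.3, 116.9]
ee_rot: [0.0, 1.0, -0.023, 0.001]
contact_force: [0.7, 0.7, 4.0]
gripper_width: 13.0
target [538.4 -16.4] linear cm [ 0.02  0.01 -0.11] rot [ 0.001 -0.001 -0.145]
stand xy now [-0.2  0.1] z 116.9 F stand [0.7 0.6] 4.0 Mz [-0.05 -0.11  0.01] w 13.0 t 11.8 q [ 0.54  0.22 -0.63  1.85  0.15  1.11 -0.18]
```

Clockwise turns freely with Mz ≈ 0 and the cap is rising, so the thread is left-handed. I'll continue to about 70°, following the rise.

```bash
python3 -m handwheel '{"hand":[0,0,0,0,0],"linear":[[0,0,-0.04],[0,0,-0.08],[0,0,-0.12],[0,0,-0.16],[0,0,-0.2]],"rot":[[0,0,0.12],[0,0,0.24],[0,0,0.36],[0,0,0.48],[0,0,0.6]]}'; python3 go.py 0 0 118 -70; python3 -m handwheel '{"hand":[0,0,0,0,0],"linear":[[0,0,-0.04],[0,0,-0.08],[0,0,-0.12],[0,0,-0.16],[0,0,-0.16]],"rot":[[0,0,0.12],[0,0,0.24],[0,0,0.36],[0,0,0.48],[0,0,0.48]]}'; python3 go.py 0 0 118 -70
```

```text
time: 12.42
position: [538.4, -16.3, 120.0]
ee_rot: [0.0, 0.948, -0.318, 0.001]
contact_force: [-0.9, 0.5, 10.7]
gripper_width: 13.3
target [538.4 -16.4] linear cm [0.01 0.01 0.2 ] rot [-0.    -0.002  0.473]
stand xy now [-0.   0.1] z 120.0 F stand [-0.9  0.6] 10.7 Mz [0.01 0.37 0.29] w 13.3 t 12.43 q [ 0.48  0.21 -0.56  1.85  0.13  1.11 -0.77]
time: 13.05
position: [538.1, -16.5, 119.6]
ee_rot: [-0.0, 0.846, -0.533, 0.0]
contact_force: [2.9, -0.0, -1.2]
gripper_width: 13.1
target [538.4 -16.4] linear cm [ 0.01 -0.03  0.16] rot [-0.001 -0.001 -0.004]
stand xy now [-0.4 -0. ] z 119.6 F stand [ 2.9 -0.3] -1.2 Mz [-0.06 -0.83 -0.07] w 13.1 t 13.05 q [ 0.44  0.2  -0.5   1.85  0.11  1.11 -1.23]
```

```bash
python3 -m handwheel '{"hand":[0,0,0,0],"linear":[[0,0,-0.3],[0,0,-0.6],[0,0,-1],[0,0,-1]],"rot":[[0,0,0],[0,0,0],[0,0,0],[0,0,0]]}'; python3 go.py 0 0 118 -70
python3 - <<'E'
from h import *
s=cam("scene",9);crop(s,240,120,120,100,6,"pics/scz9.png")
E
```

```text
time: 13.55
position: [537.9, -16.2, 130.1]
ee_rot: [-0.0, 0.846, -0.534, 0.0]
contact_force: [4.3, -0.5, -1.3]
gripper_width: 12.8
target [538.4 -16.4] linear cm [ 0.04 -0.03  1.21] rot [-0.    -0.    -0.005]
stand xy now [-0.5  0.3] z 130.1 F stand [ 4.2 -0.9] -1.3 Mz [ 0.14 -0.85  0.05] w 12.8 t 13.55 q [ 0.44  0.19 -0.5   1.84  0.1   1.13 -1.23]
```

View pics/scz9.png

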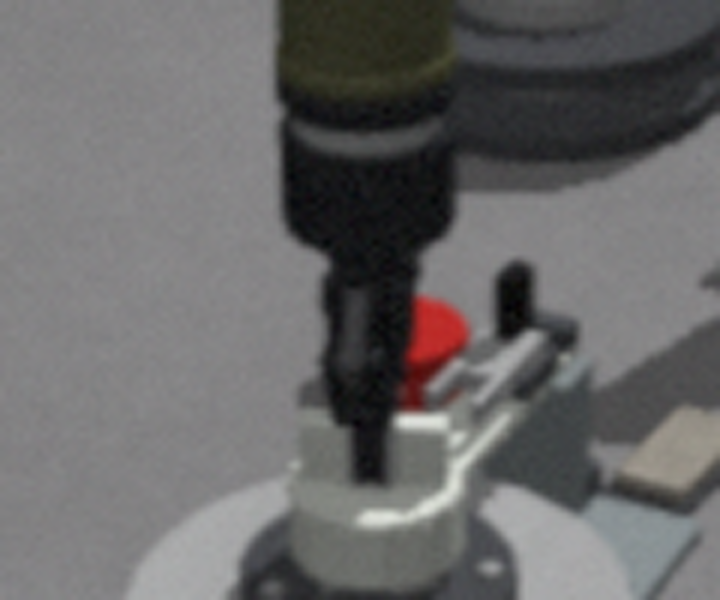

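The cap is turned about 70° and rising with the gripper. I'll continue straight up.

```bash
python3 -m handwheel '{"hand":[0,0,0,0,0],"linear":[[0,0,-1],[0,0,-2.5],[0,0,-4],[0,0,-6],[0,0,-8]],"rot":[[0,0,0],[0,0,0],[0,0,0],[0,0,0],[0,0,0]]}';python3 -m handwheel '{"hand":[0,0,0,0,0],"linear":[[0,0,-1],[0,0,-1.5],[0,0,-1.5],[0,0,-1.5],[0,0,-1.5]],"rot":[[0,0,0],[0,0,0],[0,0,0],[0,0,0],[0,0,0]]}'; python3 go.py 0 0 225 -70
python3 - <<'E'
from h import *
s=cam("scene",10);crop(s,230,90,160,120,5,"pics/scz10.png")
t=cam("top",10);crop(t,220,140,200,140,4,"pics/topz10.png")
E
```

```text
time: 14.22
position: [537.0, -16.4, 211.1]
ee_rot: [0.001, 0.845, -0.534, -0.0]
contact_force: [-0.1, 1.0, -1.7]
gripper_width: 13.3
time: 14.85
position: [537.4, -16.3, 224.2]
ee_rot: [0.0, 0.845, -0.535, -0.001]
contact_force: [0.6, 0.0, -1.7]
gripper_width: 13.0
target [538.4 -16.4] linear cm [ 0.05 -0.09 -0.08] rot [ 0.001  0.001 -0.007]
stand xy now [-1.   0.2] z 224.2 F stand [ 0.6 -0. ] -1.7 Mz [-0.01 -0.03  0.01] w 13.0 t 14.85 q [ 0.45  0.12 -0.51  1.72  0.06  1.32 -1.19]
```

View pics/scz10.png

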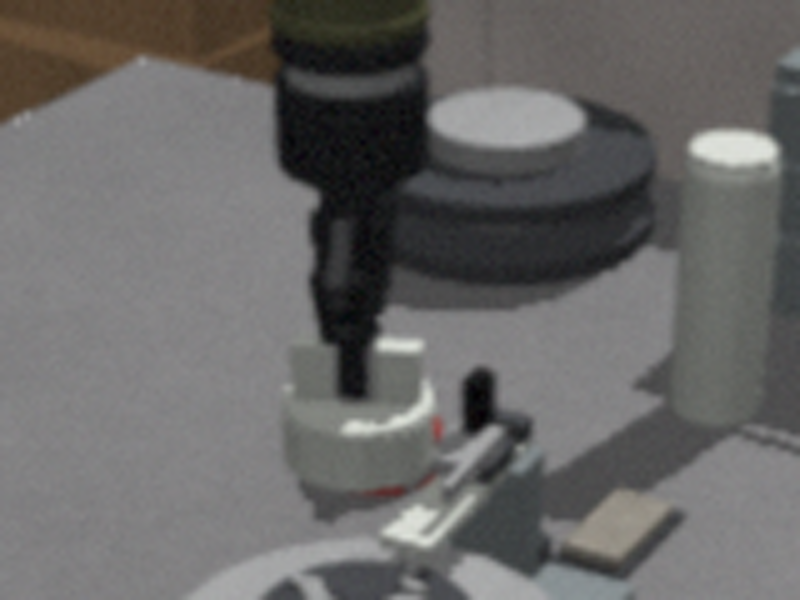

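View pics/topz10.png

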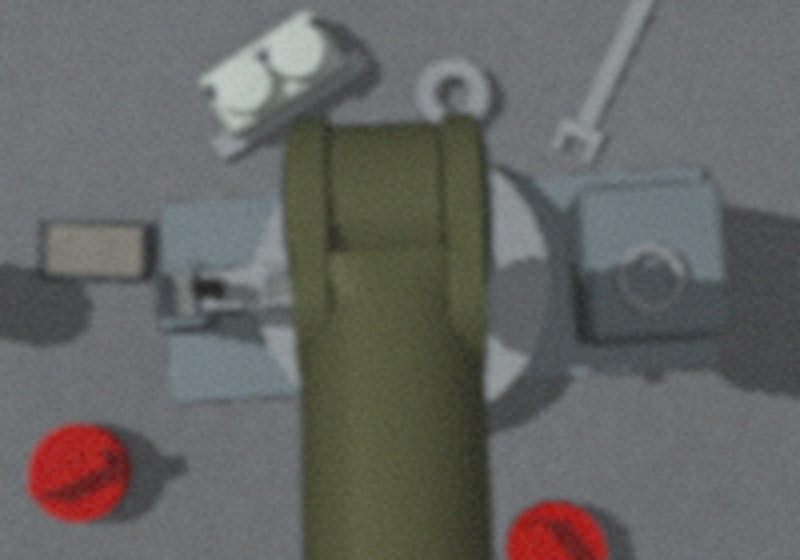

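The cap is held level above the seat and the lock is at its stop. The bystanders look unmoved in the top view. I'll do a last numeric check before handing in.

```bash
python3 -m handwheel '{"hand":[0,0,0,0],"linear":[[0,0,0],[0,0,0],[0,0,0],[0,0,0]],"rot":[[0,0,0],[0,0,0],[0,0,0],[0,0,0]]}'
python3 - <<'E'
from h import *
a=pickle.load(open("top0.pkl","rb"));b=cam("top",11);s=cam("scene",11)
for c in(a,b):
    P=cloud(c);Z=P[...,2];m=((Z>157)&(Z<175)&(P[...,0]>490)&(P[...,0]<560)&(P[...,1]>40)&(P[...,1]<160)).astype(np.uint8)
    print("tab",np.median(P[m>0],0),m.sum())
P=cloud(s);m=(P[...,2]>170)&(P[...,2]<300)&(np.hypot(P[...,0]-538,P[...,1]+16)<60)&(s["img"].min(2)>110)
print("cap pts z range",np.percentile(P[m][:,2],[1,50,99]))
d=cv2.absdiff(a["img"],b["img"]).max(2)
for n,(x,y,w,h) in dict(cal=(265,140,50,40),bear=(322,152,24,22),wrench=(355,125,40,57),race=(370,195,30,26),pad=(226,192,34,18),can=(145,190,30,30),carton=(445,190,45,50)).items(): print(n,np.median(d[y:y+h,x:x+w]),np.mean(d[y:y+h,x:x+w]>50))
print(ctrl.get_state()["joint_velocities"].round(3))
E
```

```text
time: 15.45
position: [537.8, -16.3, 224.9]
ee_rot: [0.0, 0.845, -0.535, 0.0]
contact_force: [0.6, 0.7, -2.7]
gripper_width: 12.8
tab [528.44001947  68.86393007 163.91624237] 37
tab [523.59376834 130.04457301 164.49771744] 33
cap pts z range [194.99727769 221.25496112 255.37268891]
cal 8.0 0.077
bear 8.0 0.0946969696969697
wrench 7.0 0.0
race 11.0 0.001282051282051282
pad 6.0 0.0
can 8.0 0.0
carton 9.0 0.021333333333333333
[-0.001 -0.     0.002  0.001 -0.001 -0.001  0.002]
```

```bash
python3 -c "
from bench import ctrl
print(ctrl.sign_off())"
```

```text
the job is handed in; nothing more can be done
None
```

The job is done and handed in at about 15.5 s of the 45 s. The cap is off, and I ended holding it level and steady over its seat.

**What I did**
- **Lock:** I gripped its tab and slid it until it stopped moving while the force climbed, then released it there. The last camera check puts the tab about 61 mm from where it started.
- **Thread:** Anticlockwise was blocked, with about 2.6 N·m of reaction torque. Clockwise turned freely and the cap rose, so the thread is left-handed. I turned it about 70° and lifted it straight up.

**Last checks**
- **Cap height:** The tool was still at z ≈ 225 mm, 105 mm or more above the seat by the tool's rise (108 mm since the grasp). The lowest cap points in the depth image are near z = 195 mm, though that camera may not show the rim.
- **Grip:** The opening was 12.8 mm and the force about −2.7 N, which fits the cap's weight.
- **Other parts:** The wrench, race, pad, can and carton looked unchanged between the first and last top views. The caliper and bearing areas showed some difference, which I put down to the arm covering part of the view, as neither looked displaced. I only checked the red look-alikes by eye in the pictures.

**Disagreement:** The two cameras put the stand a few mm apart. Gripping the tab showed my first estimate was about 2 mm off across the rail, and I corrected it before gripping the cap.

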